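# Set the length gauge's sliding stop and lock it

## Task

Set the cutting-length gauge: with the fingertips push the blue stop along its rail until its plunger clicks into the notch of the green index clip, passing through the yellow clip's notch if that comes first, and do not run on past the green one. Then press the red lock button on top of the stop fully down with a fingertip and leave it locked in the green notch. Only push and press, grasp nothing, and leave the things standing around where they are.

Things in the scene. Friction and masses are not known exactly. Their poses are not given: they have to be found in the camera images.
- gauge: Length gauge fixed to the counter: a wooden board 96 x 310 x 12 mm with an aluminium and steel rail along its own y axis (long axis), 14 mm to +x of the board's middle; dark end blocks at both ends of the rail, top 30 mm up over their screws. Origin: centre of the board's underside, on the counter. The blue stop starts near the rail's +y end (the robot's left) and is pushed toward the gauge's own -y (to the right).
- carriage (a joint): Travel of the blue stop along the gauge's own -y axis, m: 0 at the +y end, 0.205 at the far end. It slides with about 0.5 N of friction; climbing into a notch takes about 5 to 10 N, out again 5 to 16 N, and over the crest it is drawn by itself the last 5 mm or so into the notch (the push drops to about nothing), where it centres itself and stays.
- push_face (a point): Centre of the face of the blue stop to push on, its +y face (left as the robot sees it): an upright face 66 mm wide (gauge x) and 22 mm high, lower edge 27.5 mm and upper edge 49.5 mm above the counter; this point is 38.5 mm up. The stop is 60 mm long along the rail; its middle, with the plunger, is 30 mm to the gauge's -y of this point. Behind it lie only the rail (top 26 mm up) and, 30 mm or more away, the end block (30 mm up). This point's axes are those of the gauge.
- lock_top (a point): Centre of the top of the red round lock button, 24 mm diameter, standing 15 mm above the blue stop's top, 64.5 mm above the counter when up. It is on the middle of the stop, right over the rail.
- lock_button (a joint): Depth to which the lock button is pressed, m: 0 up, 0.008 fully down. It has about 4 N of friction, moves straight down, and stays where it is left.
- plunger_tip (a point): Centre of the sprung brass plunger's round tip (10 mm diameter ball), on a dark arm on the robot's side of the blue stop, 47 mm to the gauge's -x of the rail's middle line. It rises by 3 mm as it climbs over a clip's ridges.
- green_notch (a point): Middle of the green index clip's notch: a V between two rounded ridges 13 mm apart, 7 mm high over the board, with a lower ridge outside each. Axes as the gauge's. The stop is set when the plunger tip has the same place along the gauge's y as this point. The clip is 36 mm long along the rail and hangs over the board's edge on the robot's side.
- yellow_notch (a point): Middle of the notch of the yellow index clip, which is made like the green one. Which of the two the stop meets first varies.
- glue_stick: Glue stick standing, 26 mm diameter, 92 mm high, red and yellow; origin at its foot. Leave alone.
- clip_box: Dark green card box of paper clips, 68 x 48 x 26 mm; origin under its centre. Leave alone.
- ink_bottle_0: Blue ink bottle with white cap, 35 mm diameter, 80 mm high; origin at its foot. Leave alone.
- highlighter_0: Yellow highlighter lying, 122 x 25 x 18 mm; origin under its centre. Leave alone.
Things that resemble listed ones, but are neither listed nor needed, are in the scene too. There is more than one size of the part that bears green_notch; the job needs the larger.

How it is judged (in metres and radians):
On the way:
1. the blue stop sits in the green notch, the lock button still up (y of plunger_tip in the frame of green_notch between -0.0025 and 0.0025 m and value of joint lock_button below 0.002 m), for 0.2 s.
At the end, for the whole second after the job is handed in: The plunger of the blue stop is within 2.5 mm of the middle of the green notch along the rail and the lock button is pressed at least 6.5 of its 8 mm (y of plunger_tip in the frame of green_notch between -0.0025 and 0.0025 m and value of joint lock_button above 0.0065 m); the robot touches nothing.
It fails at once if the stop runs more than 12 mm past the green notch (y of plunger_tip in the frame of green_notch below -0.012 m).
It fails at once if the lock button is pressed while the stop is not in the green notch (value of joint lock_button above 0.003 m and not (y of plunger_tip in the frame of green_notch between -0.005 and 0.005 m)).
It fails at once if the stop is pinched between the fingers, or pushed along by its lock button, instead of pushed ((contact force between the fingers and carriage_c1 above 1 N and contact force between the fingers and carriage_c2 above 1 N) or (contact force between the fingers and carriage_c3 above 1 N and contact force between the fingers and carriage_c4 above 1 N) or (contact force between the fingers and lock_button above 3 N and not (y of plunger_tip in the frame of green_notch between -0.005 and 0.005 m))).
It fails at once if the glue stick, clip box, ink bottle or highlighter is moved more than 15 mm (distance of any of glue_stick, clip_box, ink_bottle_0, highlighter_0 from where it was at the start of the episode above 0.015 m).
It also fails if it takes over 51 s, if anything falls off the work surface, if the arm or the gripper's body presses on something with over 40 N, if the wrist force passes 120 N, or if a joint passes its speed limit or range.

## Robot

A 6-joint arm with a two-finger parallel gripper is mounted at the origin on a cart in front of the work surface, level with it; the furniture and walls round the work are solid. World frame = base frame: x ahead of the robot, y to its left, z up, the work surface at z = 0. Lengths are in m, angles in degrees, forces in N, time in s.
With the tool pointing down it reaches from about 0.275 to 0.825 m from the base axis. Payload 4.9 kg.
Tool frame: the origin (TCP) lies at the very end of the fingers, on their centre line; the grasp point (between the pads) lies 19 mm behind it; z points along the fingers, y is the line along which they close (so a half turn about z gives the same grasp; the last joint's range is limited). The gripper opens to 85 mm and grips with 20 to 120 N. Pads are 22 mm wide; open, the fingers measure 114 mm over their backs; the gripper's body (76 mm by 85 mm) begins 54 mm behind the grasp point. The pads swing forward as they close: fully open they stand 13 mm farther back than shut.
Start: joints at [-77.418, 18.69, -11.035, 60.275, 0, 82.311], TCP at [0.191, -0.516, 0.231] pointing down, gripper open.
Joint ranges: [-152.03, 152.03], [-55.5, 102.48], [-74.3, 77.21], [-110.64, 120.58], [-84.22, 78.4], [-180, 180]. Speed limits (degrees/s): [147.25, 147.25, 180, 180, 180, 180].

## Interface

Orientations are given as [roll, pitch, yaw] about the fixed x, y, z axes, in that order (R = Rz(yaw) Ry(pitch) Rx(roll)).
In Python, from station import arm, camera, order gives the robot as it stands.
- The arm moves only by the tool jog_arm, never from a script. Its argument "rows" is a list of rows, each an object of numbers: "tx", "ty", "tz": the shift along the world's x, y, z in cm; "ax", "ay", "az": the turn, a rotation vector about the world's x, y, z in rad; "jaw": the opening, from 0 (shut) to 1 (fully open). A call has 1 to 20 rows; each row is the pose to reach, as a shift and turn from the pose commanded when the call began; what a row does not reach only later rows make up. A row lasts 1/10 s, in which the tool goes at most 50 mm and 8.59 degrees, less where a joint would pass 70% of its speed; a pose out of reach is approached as far as the arm can. A call with a gripper value outside its range is refused whole. The fingers move at their own pace and stop on an object; the grip force is fixed at half the most. Time passes only in rows, so rows that repeat a pose let the fingers close. It gives the time, the measured TCP pose, the force, the opening and the grip force at its end, in the units of the state.
- arm.observe(): the state, without advancing time (a new reading comes with each control period).
- camera(name): name is "scene" or "top" or "wrist"; returns a dict with "color" (480x640x3 uint8, red, green, blue), "K" (3x3 intrinsics, pixels), "dist" ([k1, k2, p1, p2, k3] as OpenCV has them; the pictures are not rectified), "R" (3x3) and "t" (3): a world point X has camera coordinates R X + t. Camera axes: x right, y down, z forward; pixel columns grow to the right and rows downward; lengths in m; the calibration is good to about 2 mm. A picture is of the moment at which its call begins. There is no depth.
- order.sign_off(): hands the job in; it is judged then, once.
The state is a dict: "clock": time; "joint_positions": joint angles; "qvel": joint speeds; "joint_efforts": joint torques, N m; "ee_pos": TCP position; "eef_rot": TCP orientation; "wrist_force": force on the tool from outside, world axes, zero at the start; "moment": the same for the moment, N m; "gripper_width": finger opening in m; "gripper_force": force on a finger pad.
Only numpy, scipy, OpenCV 4.12 (cv2) and the standard library are available. Lean on these libraries where they do the work, as an engineer would, in place of code of your own. Each camera call takes 0.05 s, during which the arm holds its last target. There are 200 camera calls.

## Working session

There is one attempt and no reset: what is moved stays moved. The work goes in short steps, Python scripts to look and compute and a tool call to move; the robot and the scene stay as the last step left them, time stands still between calls to the robot, and variables do not carry over. Pictures are saved under pics/ and viewed, at most 10 in all, crops included, and the job is handed in when it is done.

Besides the shell and the picture viewer there is one more tool, called after "Request:" by a JSON object that holds its "method" and its "body". jog_arm: Moves the arm, as the interface text tells. Its arguments: {"type":"object","properties":{"rows":{"type":"array","items":{"type":"object","properties":{"tx":{"type":"number"},"ty":{"type":"number"},"tz":{"type":"number"},"ax":{"type":"number"},"ay":{"type":"number"},"az":{"type":"number"},"jaw":{"type":"number"}}}}},"required":["rows"]}

```bash
mkdir -p pics; cat > h.py <<'E'
import numpy as np, cv2, pickle
from station import arm, camera, order
def snap(n,f):
    c=camera(n); cv2.imwrite(f'pics/{f}.png',c['color'][:,:,::-1]); pickle.dump(c,open(f'pics/{f}.pkl','wb')); return c
def load(f): return pickle.load(open(f'pics/{f}.pkl','rb'))
def toworld(c,uv,z):
    K,d,R,t=[np.array(c[k],float) for k in('K','dist','R','t')]
    p=cv2.undistortPoints(np.array([[uv]],float),K,d)[0,0]
    ray=R.T@np.array([p[0],p[1],1]); o=-R.T@t
    return o+ray*(z-o[2])/ray[2]
def topix(c,X):
    K,d,R,t=[np.array(c[k],float) for k in('K','dist','R','t')]
    return cv2.projectPoints(np.atleast_2d(np.array(X,float)),cv2.Rodrigues(R)[0],t,K,d)[0][:,0]
E
python3 - <<'E'
from h import *
for n in('top','scene'):
    c=snap(n,n+'0'); print(n,c['K'][0][0],-np.array(c['R']).T@c['t'])
print(arm.observe())
E
```

```text
top 580.4471822982216 [0.37209414 0.36830194 0.9202044 ]
scene 569.6889787906363 [-0.13749956  0.77691145  0.3975286 ]
{'clock': 0.1, 'joint_positions': array([-7.74183452e+01,  1.87278673e+01, -1.10870179e+01,  6.02747958e+01,
        7.48005627e-04,  8.23111452e+01]), 'qvel': array([ 0.00957882, -0.0787302 ,  0.13267224, -0.11007869,  0.07533439,
       -0.10842415]), 'joint_efforts': array([ 7.69850958e-04, -4.44239509e+01,  2.63038069e+01,  7.81796349e-03,
       -1.14734366e-04, -9.20017129e-06]), 'ee_pos': array([ 0.19044948, -0.51541008,  0.23057584]), 'eef_rot': array([-1.79911225e+02, -1.27400097e-02,  2.02704991e+01]), 'wrist_force': array([ 0.34650309, -0.44906825,  0.38542929]), 'moment': array([ 0.00327757, -0.02008729,  0.02606509]), 'gripper_force': 0.0, 'gripper_width': 0.08606516677965481}
```

View pics/top0.png

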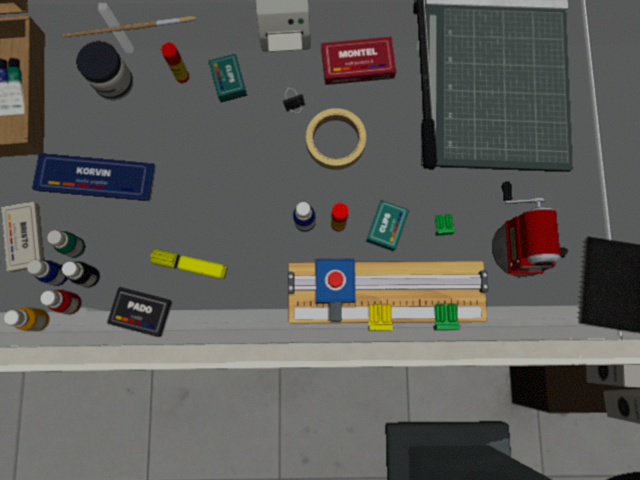

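View pics/scene0.png

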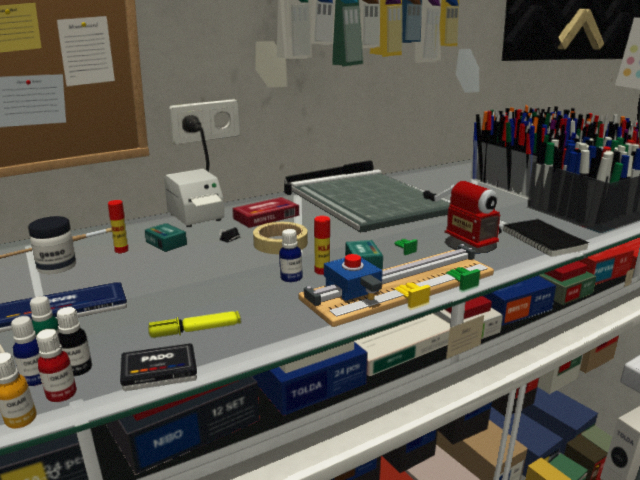

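The stop is at (335,281) in the top view. There are two green parts: one clipped on the gauge at (446,317), and a smaller one lying loose at (445,224). The one on the gauge is the larger and has a ridge the plunger can reach, so it fits the description. I'll confirm that in an enlarged crop.

```bash
python3 - <<'E'
from h import *
c=load('top0'); im=c['color'][190:340,280:500,::-1]
cv2.imwrite('pics/crop0.png',cv2.resize(im,None,fx=3.6,fy=3.6,interpolation=cv2.INTER_CUBIC))
E
```

```text
(no output)
```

View pics/crop0.png

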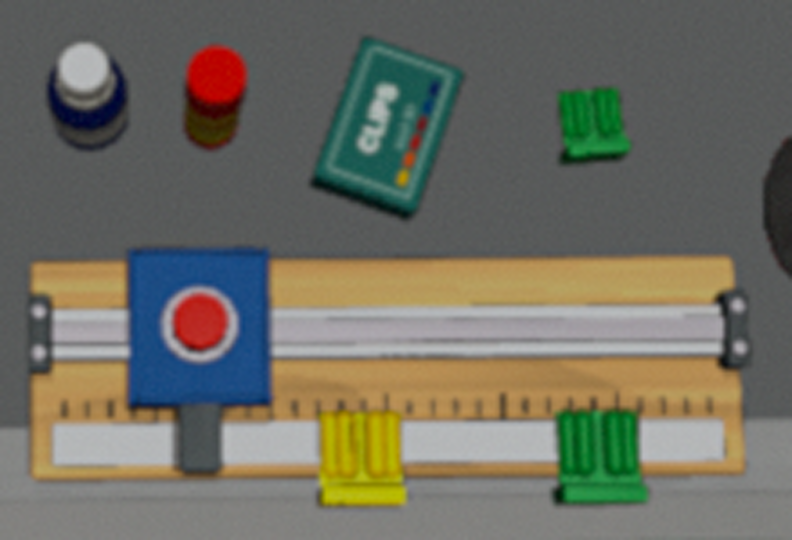

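The green clip on the gauge is about 80 crop px wide and the loose one about 62, so the gauge clip at crop (598,443) is the larger and is the target. The yellow notch at (361,443) comes first. The blue top's corners are at (129,250), (268,250), (270,404) and (130,406), with the button at (200,321).

```bash
python3 - <<'E'
from h import *
c=load('top0')
def P(x,y,z): return toworld(c,(280+(x+.5)/3.6-.5,190+(y+.5)/3.6-.5),z)
np.set_printoptions(precision=4,suppress=True)
B=[P(31,263,.012),P(732,257,.012),P(743,473,.012),P(33,478,.012)]
print('board',*B,sep='\n'); print([np.linalg.norm(B[i]-B[i-3]) for i in range(4)])
u=(B[0]-B[1])+(B[3]-B[2]); yaw=np.degrees(np.arctan2(-u[0],u[1])); print('yaw',yaw,'ctr',np.mean(B,0))
S=[P(129,250,.0495),P(268,250,.0495),P(270,404,.0495),P(130,406,.0495)]
print('stop',*S,sep='\n'); print(np.mean(S,0),[np.linalg.norm(S[i]-S[i-3]) for i in range(4)])
print('button',P(200,320,.0645))
for n,x in(('green',598),('yellow',361)): print(n,P(x,443,.019),P(x,443,.0145))
print('bottle',P(84,68,.08),'glue',P(217,72,.092),'hl',toworld(c,(227,270),.009))
print('armtip dark',P(200,470,.03),P(177,440,.03),P(221,440,.03))
E
```

```text
board
[0.5133 0.4191 0.012 ]
[0.5126 0.1112 0.012 ]
[0.4186 0.1126 0.012 ]
[0.4197 0.4182 0.012 ]
[np.float64(0.3079108062972245), np.float64(0.0940288099011385), np.float64(0.30559193676243446), np.float64(0.09361632305752414)]
yaw -0.16524481168163582 ctr [0.4661 0.2653 0.012 ]
stop
[0.5126 0.3757 0.0495]
[0.5119 0.317  0.0495]
[0.4471 0.3176 0.0495]
[0.4469 0.3758 0.0495]
[0.4796 0.3466 0.0495] [np.float64(0.05862688036842516), np.float64(0.06480059512344574), np.float64(0.058203351853087906), np.float64(0.06563567923012903)]
button [0.4806 0.3466 0.0645]
green [0.4316 0.1758 0.019 ] [0.4319 0.1748 0.0145]
yellow [0.4327 0.2772 0.019 ] [0.433  0.2768 0.0145]
bottle [0.5841 0.3934 0.08  ] glue [0.5788 0.3387 0.092 ] hl [0.5032 0.5162 0.009 ]
armtip dark [0.4213 0.3467 0.03  ] [0.434  0.3562 0.03  ] [0.4338 0.3376 0.03  ]
```

The measured sizes match: the board comes out at 306 x 94 mm, the stop at 58 x 65 mm, and the yaw is about 0. The push face is at y≈0.377, the yellow notch at 0.277 and the green notch at 0.175. I'll move above the space behind the stop with the jaws shut and the yaw at 90°.

Request:
{"method": "jog_arm", "body": {"rows": [{"tx": 29, "ty": 92.1, "tz": 0, "az": 1.216, "jaw": 0}, {"tx": 29, "ty": 92.1, "tz": 0, "az": 1.216, "jaw": 0}, {"tx": 29, "ty": 92.1, "tz": 0, "az": 1.216, "jaw": 0}, {"tx": 29, "ty": 92.1, "tz": 0, "az": 1.216, "jaw": 0}, {"tx": 29, "ty": 92.1, "tz": 0, "az": 1.216, "jaw": 0}, {"tx": 29, "ty": 92.1, "tz": 0, "az": 1.216, "jaw": 0}, {"tx": 29, "ty": 92.1, "tz": 0, "az": 1.216, "jaw": 0}, {"tx": 29, "ty": 92.1, "tz": 0, "az": 1.216, "jaw": 0}, {"tx": 29, "ty": 92.1, "tz": 0, "az": 1.216, "jaw": 0}, {"tx": 29, "ty": 92.1, "tz": 0, "az": 1.216, "jaw": 0}, {"tx": 29, "ty": 92.1, "tz": 0, "az": 1.216, "jaw": 0}, {"tx": 29, "ty": 92.1, "tz": 0, "az": 1.216, "jaw": 0}, {"tx": 29, "ty": 92.1, "tz": 0, "az": 1.216, "jaw": 0}, {"tx": 29, "ty": 92.1, "tz": 0, "az": 1.216, "jaw": 0}, {"tx": 29, "ty": 92.1, "tz": 0, "az": 1.216, "jaw": 0}, {"tx": 29, "ty": 92.1, "tz": 0, "az": 1.216, "jaw": 0}, {"tx": 29, "ty": 92.1, "tz": 0, "az": 1.216, "jaw": 0}, {"tx": 29, "ty": 92.1, "tz": 0, "az": 1.216, "jaw": 0}, {"tx": 29, "ty": 92.1, "tz": 0, "az": 1.216, "jaw": 0}, {"tx": 29, "ty": 92.1, "tz": 0, "az": 1.216, "jaw": 0}]}}

```text
schema error: expected keys tx, ty, tz, ax, ay, az, jaw
```

Request:
{"method": "jog_arm", "body": {"rows": [{"tx": 29, "ty": 92.1, "tz": 0, "ax": 0, "ay": 0, "az": 1.216, "jaw": 0}, {"tx": 29, "ty": 92.1, "tz": 0, "ax": 0, "ay": 0, "az": 1.216, "jaw": 0}, {"tx": 29, "ty": 92.1, "tz": 0, "ax": 0, "ay": 0, "az": 1.216, "jaw": 0}, {"tx": 29, "ty": 92.1, "tz": 0, "ax": 0, "ay": 0, "az": 1.216, "jaw": 0}, {"tx": 29, "ty": 92.1, "tz": 0, "ax": 0, "ay": 0, "az": 1.216, "jaw": 0}, {"tx": 29, "ty": 92.1, "tz": 0, "ax": 0, "ay": 0, "az": 1.216, "jaw": 0}, {"tx": 29, "ty": 92.1, "tz": 0, "ax": 0, "ay": 0, "az": 1.216, "jaw": 0}, {"tx": 29, "ty": 92.1, "tz": 0, "ax": 0, "ay": 0, "az": 1.216, "jaw": 0}, {"tx": 29, "ty": 92.1, "tz": 0, "ax": 0, "ay": 0, "az": 1.216, "jaw": 0}, {"tx": 29, "ty": 92.1, "tz": 0, "ax": 0, "ay": 0, "az": 1.216, "jaw": 0}, {"tx": 29, "ty": 92.1, "tz": 0, "ax": 0, "ay": 0, "az": 1.216, "jaw": 0}, {"tx": 29, "ty": 92.1, "tz": 0, "ax": 0, "ay": 0, "az": 1.216, "jaw": 0}, {"tx": 29, "ty": 92.1, "tz": 0, "ax": 0, "ay": 0, "az": 1.216, "jaw": 0}, {"tx": 29, "ty": 92.1, "tz": 0, "ax": 0, "ay": 0, "az": 1.216, "jaw": 0}, {"tx": 29, "ty": 92.1, "tz": 0, "ax": 0, "ay": 0, "az": 1.216, "jaw": 0}, {"tx": 29, "ty": 92.1, "tz": 0, "ax": 0, "ay": 0, "az": 1.216, "jaw": 0}, {"tx": 29, "ty": 92.1, "tz": 0, "ax": 0, "ay": 0, "az": 1.216, "jaw": 0}, {"tx": 29, "ty": 92.1, "tz": 0, "ax": 0, "ay": 0, "az": 1.216, "jaw": 0}, {"tx": 29, "ty": 92.1, "tz": 0, "ax": 0, "ay": 0, "az": 1.216, "jaw": 0}, {"tx": 29, "ty": 92.1, "tz": 0, "ax": 0, "ay": 0, "az": 1.216, "jaw": 0}]}}

```text
clock: 2.1
ee_pos: [0.4809, 0.4092, 0.23]
eef_rot: [-180.0, -0.1, 90.1]
wrist_force: [0.9, -0.1, 0.5]
gripper_width: 0.0001
gripper_force: 0.0
```

Request:
{"method": "jog_arm", "body": {"rows": [{"tx": 0, "ty": -0.5, "tz": -5, "ax": 0, "ay": 0, "az": 0, "jaw": 0}, {"tx": 0, "ty": -0.5, "tz": -10, "ax": 0, "ay": 0, "az": 0, "jaw": 0}, {"tx": 0, "ty": -0.5, "tz": -14, "ax": 0, "ay": 0, "az": 0, "jaw": 0}, {"tx": 0, "ty": -0.5, "tz": -17, "ax": 0, "ay": 0, "az": 0, "jaw": 0}, {"tx": 0, "ty": -0.5, "tz": -18.5, "ax": 0, "ay": 0, "az": 0, "jaw": 0}, {"tx": 0, "ty": -0.5, "tz": -19.3, "ax": 0, "ay": 0, "az": 0, "jaw": 0}, {"tx": 0, "ty": -0.5, "tz": -19.3, "ax": 0, "ay": 0, "az": 0, "jaw": 0}, {"tx": 0, "ty": -0.5, "tz": -19.3, "ax": 0, "ay": 0, "az": 0, "jaw": 0}]}}

```text
clock: 2.9
ee_pos: [0.4811, 0.4004, 0.0391]
eef_rot: [179.9, -0.0, 89.9]
wrist_force: [-0.4, 0.2, -0.2]
gripper_width: 0.0
gripper_force: 0.0
```

```bash
python3 - <<'E'
from h import *
o=arm.observe();print(o['ee_pos'],o['wrist_force'])
snap('scene','s1'); im=cv2.imread('pics/s1.png')[190:340,260:500]
a=cv2.resize(im,None,fx=3.3,fy=3.3,interpolation=cv2.INTER_CUBIC)
cv2.imwrite('pics/s1c.png',a)
E
```

```text
[0.48112424 0.40041781 0.03905042] [-0.42005517  0.17757904 -0.23160205]
```

View pics/s1c.png

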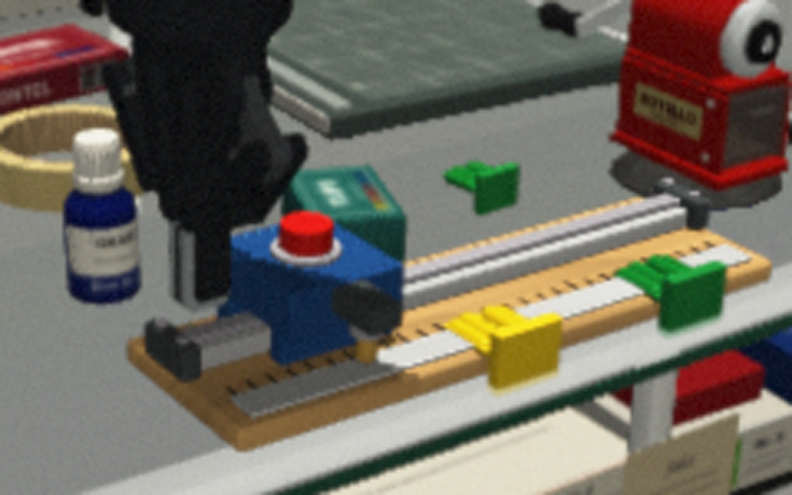

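The shut fingertips stand right behind the blue stop at crop (205,270), clear of the bottle and the end block. Now I'll push through yellow at moderate speed.

Request:
{"method": "jog_arm", "body": {"rows": [{"tx": 0, "ty": -0.65, "tz": 0, "ax": 0, "ay": 0, "az": 0, "jaw": 0}, {"tx": 0, "ty": -1.3, "tz": 0, "ax": 0, "ay": 0, "az": 0, "jaw": 0}, {"tx": 0, "ty": -1.95, "tz": 0, "ax": 0, "ay": 0, "az": 0, "jaw": 0}, {"tx": 0, "ty": -2.6, "tz": 0, "ax": 0, "ay": 0, "az": 0, "jaw": 0}, {"tx": 0, "ty": -3.25, "tz": 0, "ax": 0, "ay": 0, "az": 0, "jaw": 0}, {"tx": 0, "ty": -3.9, "tz": 0, "ax": 0, "ay": 0, "az": 0, "jaw": 0}, {"tx": 0, "ty": -4.55, "tz": 0, "ax": 0, "ay": 0, "az": 0, "jaw": 0}, {"tx": 0, "ty": -5.2, "tz": 0, "ax": 0, "ay": 0, "az": 0, "jaw": 0}, {"tx": 0, "ty": -5.85, "tz": 0, "ax": 0, "ay": 0, "az": 0, "jaw": 0}, {"tx": 0, "ty": -6.5, "tz": 0, "ax": 0, "ay": 0, "az": 0, "jaw": 0}, {"tx": 0, "ty": -7.15, "tz": 0, "ax": 0, "ay": 0, "az": 0, "jaw": 0}, {"tx": 0, "ty": -7.8, "tz": 0, "ax": 0, "ay": 0, "az": 0, "jaw": 0}, {"tx": 0, "ty": -8.45, "tz": 0, "ax": 0, "ay": 0, "az": 0, "jaw": 0}, {"tx": 0, "ty": -9.1, "tz": 0, "ax": 0, "ay": 0, "az": 0, "jaw": 0}, {"tx": 0, "ty": -9.75, "tz": 0, "ax": 0, "ay": 0, "az": 0, "jaw": 0}, {"tx": 0, "ty": -10.4, "tz": 0, "ax": 0, "ay": 0, "az": 0, "jaw": 0}, {"tx": 0, "ty": -11.05, "tz": 0, "ax": 0, "ay": 0, "az": 0, "jaw": 0}, {"tx": 0, "ty": -11.7, "tz": 0, "ax": 0, "ay": 0, "az": 0, "jaw": 0}, {"tx": 0, "ty": -12.35, "tz": 0, "ax": 0, "ay": 0, "az": 0, "jaw": 0}, {"tx": 0, "ty": -12.7, "tz": 0, "ax": 0, "ay": 0, "az": 0, "jaw": 0}]}}

```text
clock: 4.95
ee_pos: [0.4803, 0.2719, 0.0382]
eef_rot: [-180.0, 0.0, 89.9]
wrist_force: [0.5, 0.8, 0.7]
gripper_width: 0.0001
gripper_force: 0.5
```

```bash
python3 - <<'E'
from h import *
o=arm.observe();print(o['ee_pos'],o['wrist_force'])
c=snap('top','t2'); cv2.imwrite('pics/t2c.png',cv2.resize(c['color'][230:340,280:500,::-1],None,fx=3.6,fy=3.6,interpolation=cv2.INTER_CUBIC))
E
```

```text
[0.48034006 0.27193866 0.03816374] [0.5082529  0.77598806 0.65039987]
```

View pics/t2c.png

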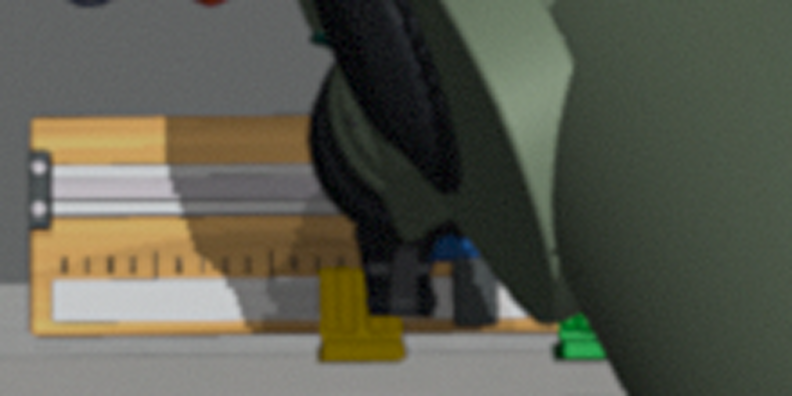

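The stop is past yellow, with its plunger arm at crop x≈475, about 52–56 mm short of green at x≈598. I expect the click at a TCP y of about 0.217, with the crest at about 0.223. I'll go to 0.240 and then creep.

Request:
{"method": "jog_arm", "body": {"rows": [{"tx": 0, "ty": -0.6, "tz": 0, "ax": 0, "ay": 0, "az": 0, "jaw": 0}, {"tx": 0, "ty": -1.2, "tz": 0, "ax": 0, "ay": 0, "az": 0, "jaw": 0}, {"tx": 0, "ty": -1.8, "tz": 0, "ax": 0, "ay": 0, "az": 0, "jaw": 0}, {"tx": 0, "ty": -2.3, "tz": 0, "ax": 0, "ay": 0, "az": 0, "jaw": 0}, {"tx": 0, "ty": -2.7, "tz": 0, "ax": 0, "ay": 0, "az": 0, "jaw": 0}, {"tx": 0, "ty": -3.0, "tz": 0, "ax": 0, "ay": 0, "az": 0, "jaw": 0}, {"tx": 0, "ty": -3.2, "tz": 0, "ax": 0, "ay": 0, "az": 0, "jaw": 0}, {"tx": 0, "ty": -3.2, "tz": 0, "ax": 0, "ay": 0, "az": 0, "jaw": 0}]}}

```text
clock: 5.8
ee_pos: [0.4808, 0.2405, 0.0383]
eef_rot: [180.0, 0.0, 89.9]
wrist_force: [0.0, -0.8, -0.1]
gripper_width: -0.0
gripper_force: 0.0
```

Request:
{"method": "jog_arm", "body": {"rows": [{"tx": 0, "ty": -0.2, "tz": 0, "ax": 0, "ay": 0, "az": 0, "jaw": 0}, {"tx": 0, "ty": -0.4, "tz": 0, "ax": 0, "ay": 0, "az": 0, "jaw": 0}, {"tx": 0, "ty": -0.6, "tz": 0, "ax": 0, "ay": 0, "az": 0, "jaw": 0}, {"tx": 0, "ty": -0.6, "tz": 0, "ax": 0, "ay": 0, "az": 0, "jaw": 0}]}}

```text
clock: 6.2
ee_pos: [0.4807, 0.2347, 0.0383]
eef_rot: [180.0, 0.0, 89.9]
wrist_force: [-0.5, -0.3, 0.1]
gripper_width: -0.0002
gripper_force: 0.0
```

Request:
{"method": "jog_arm", "body": {"rows": [{"tx": 0, "ty": -0.1, "tz": 0, "ax": 0, "ay": 0, "az": 0, "jaw": 0}, {"tx": 0, "ty": -0.3, "tz": 0, "ax": 0, "ay": 0, "az": 0, "jaw": 0}, {"tx": 0, "ty": -0.3, "tz": 0, "ax": 0, "ay": 0, "az": 0, "jaw": 0}]}}

```text
clock: 6.5
ee_pos: [0.4807, 0.232, 0.0384]
eef_rot: [180.0, -0.0, 89.9]
wrist_force: [-0.3, 1.1, 0.3]
gripper_width: 0.0002
gripper_force: 0.5
```

Request:
{"method": "jog_arm", "body": {"rows": [{"tx": 0, "ty": -0.1, "tz": 0, "ax": 0, "ay": 0, "az": 0, "jaw": 0}, {"tx": 0, "ty": -0.3, "tz": 0, "ax": 0, "ay": 0, "az": 0, "jaw": 0}, {"tx": 0, "ty": -0.3, "tz": 0, "ax": 0, "ay": 0, "az": 0, "jaw": 0}]}}

```text
clock: 6.8
ee_pos: [0.4807, 0.2305, 0.0384]
eef_rot: [180.0, -0.2, 90.0]
wrist_force: [0.3, 5.4, 0.3]
gripper_width: 0.0001
gripper_force: 2.9
```

Request:
{"method": "jog_arm", "body": {"rows": [{"tx": 0, "ty": -0.1, "tz": 0, "ax": 0, "ay": 0, "az": 0, "jaw": 0}, {"tx": 0, "ty": -0.2, "tz": 0, "ax": 0, "ay": 0, "az": 0, "jaw": 0}, {"tx": 0, "ty": -0.2, "tz": 0, "ax": 0, "ay": 0, "az": 0, "jaw": 0}]}}

```text
clock: 7.1
ee_pos: [0.4807, 0.2276, 0.0384]
eef_rot: [180.0, -0.1, 90.0]
wrist_force: [0.0, 2.8, 0.0]
gripper_width: -0.0001
gripper_force: 1.4
```

Request:
{"method": "jog_arm", "body": {"rows": [{"tx": 0, "ty": -0.1, "tz": 0, "ax": 0, "ay": 0, "az": 0, "jaw": 0}, {"tx": 0, "ty": -0.2, "tz": 0, "ax": 0, "ay": 0, "az": 0, "jaw": 0}, {"tx": 0, "ty": -0.2, "tz": 0, "ax": 0, "ay": 0, "az": 0, "jaw": 0}]}}

```text
clock: 7.4
ee_pos: [0.4807, 0.2254, 0.0384]
eef_rot: [180.0, -0.1, 90.0]
wrist_force: [-0.5, 4.8, 1.3]
gripper_width: 0.0
gripper_force: 2.2
```

Request:
{"method": "jog_arm", "body": {"rows": [{"tx": 0, "ty": -0.1, "tz": 0, "ax": 0, "ay": 0, "az": 0, "jaw": 0}, {"tx": 0, "ty": -0.1, "tz": 0, "ax": 0, "ay": 0, "az": 0, "jaw": 0}]}}

```text
clock: 7.6
ee_pos: [0.4807, 0.2238, 0.0384]
eef_rot: [180.0, 0.0, 89.9]
wrist_force: [-0.6, 3.1, 1.2]
gripper_width: -0.0004
gripper_force: 1.4
```

Request:
{"method": "jog_arm", "body": {"rows": [{"tx": 0, "ty": -0.1, "tz": 0, "ax": 0, "ay": 0, "az": 0, "jaw": 0}, {"tx": 0, "ty": -0.1, "tz": 0, "ax": 0, "ay": 0, "az": 0, "jaw": 0}]}}

```text
clock: 7.8
ee_pos: [0.4806, 0.2224, 0.0383]
eef_rot: [180.0, 0.1, 89.9]
wrist_force: [0.2, 1.8, 0.7]
gripper_width: -0.0001
gripper_force: 0.9
```

Request:
{"method": "jog_arm", "body": {"rows": [{"tx": 0, "ty": -0.1, "tz": 0, "ax": 0, "ay": 0, "az": 0, "jaw": 0}, {"tx": 0, "ty": -0.1, "tz": 0, "ax": 0, "ay": 0, "az": 0, "jaw": 0}]}}

```text
clock: 8.0
ee_pos: [0.4804, 0.2213, 0.0382]
eef_rot: [-180.0, 0.1, 89.9]
wrist_force: [0.3, 0.0, 0.5]
gripper_width: -0.0003
gripper_force: 0.2
```

The push rose and then fell to zero at about the expected crest, so it should have clicked in. I'll check by looking.

```bash
python3 - <<'E'
from h import *
c=snap('scene','s3'); im=c['color'][225:325,360:510,::-1]
cv2.imwrite('pics/s3c.png',cv2.resize(im,None,fx=5.2,fy=5.2,interpolation=cv2.INTER_CUBIC))
for y in(.180,.175,.170): print(y,(topix(c,[[.4806,y,.0645],[.433,y,.0145]])-[359.5,224.5])*5.2)
E
```

```text
0.18 [[412.33649672  52.28320603]
 [506.71727563 256.23071621]]
0.175 [[424.40949321  49.13728704]
 [518.72468745 252.41094877]]
0.17 [[436.40867112  46.00985921]
 [530.65639004 248.61312943]]
```

View pics/s3c.png

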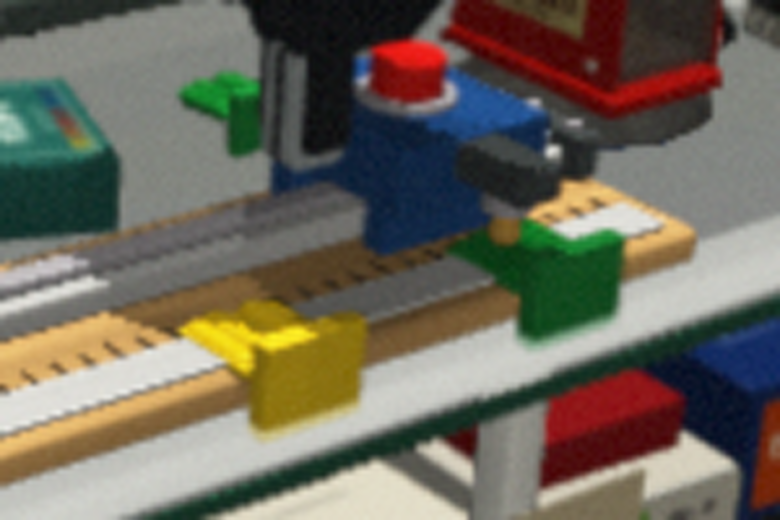

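The button top is at (409,53) and the ball at (505,228), both giving y≈0.180. The stop is right at the crest, about 5 mm short of the notch, so I'll creep a little further.

Request:
{"method": "jog_arm", "body": {"rows": [{"tx": 0, "ty": -0.1, "tz": 0, "ax": 0, "ay": 0, "az": 0, "jaw": 0}, {"tx": 0, "ty": -0.1, "tz": 0, "ax": 0, "ay": 0, "az": 0, "jaw": 0}, {"tx": 0, "ty": -0.1, "tz": 0, "ax": 0, "ay": 0, "az": 0, "jaw": 0}]}}

```text
clock: 8.35
ee_pos: [0.4803, 0.2207, 0.0381]
eef_rot: [-180.0, 0.0, 89.9]
wrist_force: [-0.3, 0.7, -0.3]
gripper_width: 0.0001
gripper_force: 0.0
```

```bash
cat >> h.py <<'E'
def button(f):  # red button-top blob centre along y, from scene cam, matched by projecting a z-plane
    c=load(f); hsv=cv2.cvtColor(c['color'],cv2.COLOR_RGB2HSV)
    m=((hsv[...,0]<6)|(hsv[...,0]>174))&(hsv[...,1]>190)&(hsv[...,2]>90); m=m.astype(np.uint8)
    n,l,s,ce=cv2.connectedComponentsWithStats(m)
    return [(ce[i].round(2),s[i][4],toworld(c,ce[i],.0605).round(4)) for i in range(1,n) if 60<s[i][4]<600]
E
python3 - <<'E'
from h import *
snap('scene','s4')
for f in('scene0','s3','s4'): print(f,[b for b in button(f) if .4<b[2][0]<.55 and .1<b[2][1]<.4])
o=arm.observe();print(o['ee_pos'],o['wrist_force'])
E
```

```text
scene0 [(array([475.81, 239.07]), np.int32(174), array([0.442 , 0.1354, 0.0605])), (array([352.47, 260.06]), np.int32(173), array([0.4789, 0.348 , 0.0605]))]
s3 [(array([475.75, 239.3 ]), np.int32(193), array([0.4414, 0.1362, 0.0605])), (array([437.85, 237.9 ]), np.int32(130), array([0.478 , 0.184 , 0.0605]))]
s4 [(array([475.7 , 239.31]), np.int32(196), array([0.4414, 0.1363, 0.0605])), (array([438.71, 237.77]), np.int32(128), array([0.4777, 0.1825, 0.0605]))]
[0.48034077 0.22077812 0.03813394] [-0.13390774 -0.86774696  0.50252259]
```

Request:
{"method": "jog_arm", "body": {"rows": [{"tx": 0, "ty": -0.1, "tz": 0, "ax": 0, "ay": 0, "az": 0, "jaw": 0}, {"tx": 0, "ty": -0.1, "tz": 0, "ax": 0, "ay": 0, "az": 0, "jaw": 0}]}}

```text
clock: 8.6
ee_pos: [0.4805, 0.2199, 0.0383]
eef_rot: [-180.0, 0.0, 89.9]
wrist_force: [0.1, 0.2, 0.3]
gripper_width: -0.0003
gripper_force: 0.0
```

Request:
{"method": "jog_arm", "body": {"rows": [{"tx": 0, "ty": -0.1, "tz": 0, "ax": 0, "ay": 0, "az": 0, "jaw": 0}, {"tx": 0, "ty": -0.1, "tz": 0, "ax": 0, "ay": 0, "az": 0, "jaw": 0}]}}

```text
clock: 8.8
ee_pos: [0.4806, 0.2189, 0.0383]
eef_rot: [-180.0, 0.0, 89.9]
wrist_force: [0.1, 0.9, 0.3]
gripper_width: 0.0002
gripper_force: 0.0
```

```bash
python3 - <<'E'
from h import *
snap('scene','s5')
for f in('s5',): print(f,[b for b in button(f) if .46<b[2][0]<.55 and .1<b[2][1]<.4])
E
```

```text
s5 []
```

```bash
python3 - <<'E'
from h import *
print([b for b in button('s5') if .4<b[2][0]<.6 and .05<b[2][1]<.4])
c=load('s5'); im=c['color'][225:325,360:510,::-1]
cv2.imwrite('pics/s5c.png',cv2.resize(im,None,fx=5.2,fy=5.2,interpolation=cv2.INTER_CUBIC))
E
```

```text
[(array([461.42, 238.27]), np.int32(331), array([0.4568, 0.1528, 0.0605]))]
```

View pics/s5c.png

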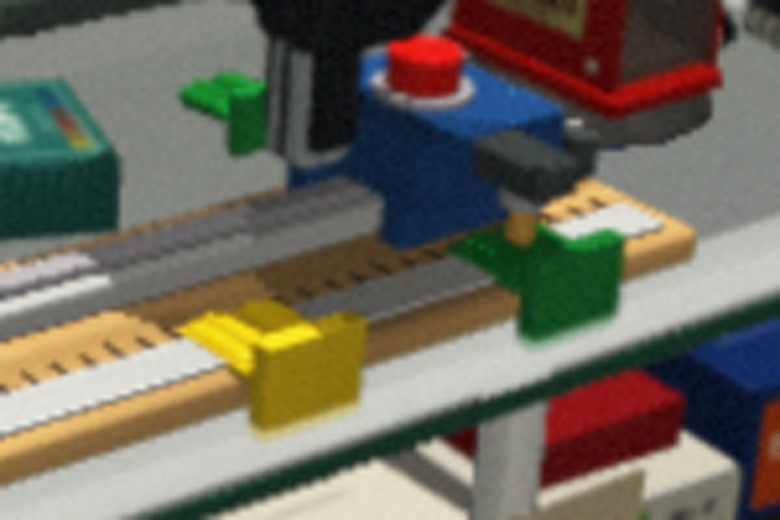

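The button jumped 17 px to (426,50), which is about 7 mm for 2 mm of finger travel, and sits at y≈0.1745. It has clicked into the green notch and the fingers are clear of it. Next I'll back off, lift and go above the button.

Request:
{"method": "jog_arm", "body": {"rows": [{"tx": 0, "ty": 0.5, "tz": 0, "ax": 0, "ay": 0, "az": 0, "jaw": 0}, {"tx": 0, "ty": 1, "tz": 0, "ax": 0, "ay": 0, "az": 0, "jaw": 0}, {"tx": 0, "ty": 1, "tz": 3, "ax": 0, "ay": 0, "az": 0, "jaw": 0}, {"tx": 0, "ty": 1, "tz": 6, "ax": 0, "ay": 0, "az": 0, "jaw": 0}, {"tx": 0, "ty": 1, "tz": 6.5, "ax": 0, "ay": 0, "az": 0, "jaw": 0}, {"tx": 0, "ty": -2, "tz": 6.5, "ax": 0, "ay": 0, "az": 0, "jaw": 0}, {"tx": 0, "ty": -4.3, "tz": 6.5, "ax": 0, "ay": 0, "az": 0, "jaw": 0}, {"tx": 0, "ty": -4.3, "tz": 5, "ax": 0, "ay": 0, "az": 0, "jaw": 0}, {"tx": 0, "ty": -4.3, "tz": 4, "ax": 0, "ay": 0, "az": 0, "jaw": 0}, {"tx": 0, "ty": -4.3, "tz": 4, "ax": 0, "ay": 0, "az": 0, "jaw": 0}, {"tx": 0, "ty": -4.3, "tz": 4, "ax": 0, "ay": 0, "az": 0, "jaw": 0}]}}

```text
clock: 9.95
ee_pos: [0.4802, 0.1765, 0.0779]
eef_rot: [-179.9, 0.0, 90.0]
wrist_force: [-1.0, 0.2, -0.2]
gripper_width: -0.0002
gripper_force: 0.0
```

```bash
python3 - <<'E'
from h import *
c=snap('scene','s6'); im=c['color'][215:325,360:510,::-1]
cv2.imwrite('pics/s6c.png',cv2.resize(im,None,fx=5.2,fy=5.2,interpolation=cv2.INTER_CUBIC))
o=arm.observe();print(o['ee_pos'],o['wrist_force'])
E
```

```text
[0.48054276 0.17656372 0.07824536] [ 0.24970968 -0.12726041 -0.4153368 ]
```

View pics/s6c.png

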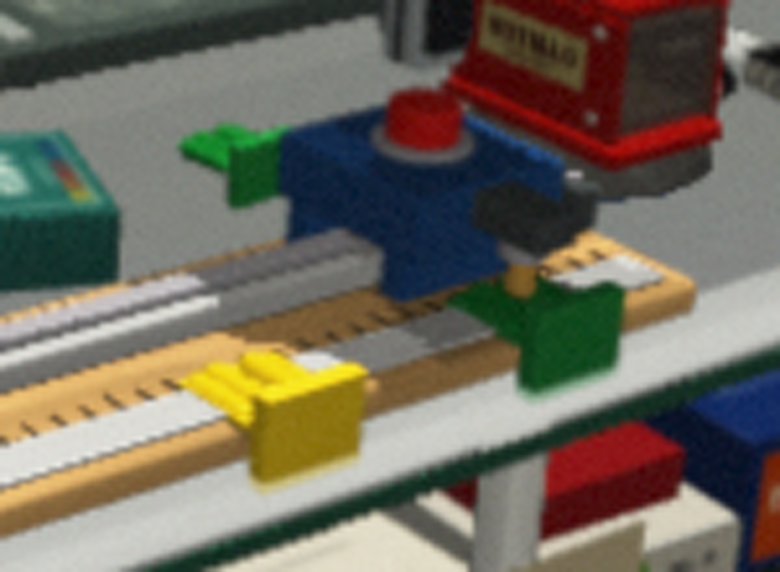

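The stop stayed in the notch, with the button at (425,104) and the fingertips right above it. Pressing now.

Request:
{"method": "jog_arm", "body": {"rows": [{"tx": 0, "ty": -0.1, "tz": -0.6, "ax": 0, "ay": 0, "az": 0, "jaw": 0}, {"tx": 0, "ty": -0.1, "tz": -1.1, "ax": 0, "ay": 0, "az": 0, "jaw": 0}, {"tx": 0, "ty": -0.1, "tz": -1.4, "ax": 0, "ay": 0, "az": 0, "jaw": 0}, {"tx": 0, "ty": -0.1, "tz": -1.7, "ax": 0, "ay": 0, "az": 0, "jaw": 0}, {"tx": 0, "ty": -0.1, "tz": -2.0, "ax": 0, "ay": 0, "az": 0, "jaw": 0}, {"tx": 0, "ty": -0.1, "tz": -2.2, "ax": 0, "ay": 0, "az": 0, "jaw": 0}, {"tx": 0, "ty": -0.1, "tz": -2.2, "ax": 0, "ay": 0, "az": 0, "jaw": 0}, {"tx": 0, "ty": -0.1, "tz": -2.2, "ax": 0, "ay": 0, "az": 0, "jaw": 0}]}}

```text
clock: 10.8
ee_pos: [0.4805, 0.1751, 0.0565]
eef_rot: [-180.0, -0.0, 89.9]
wrist_force: [-1.7, -0.2, 6.3]
gripper_width: -0.0002
gripper_force: 2.8
```

Request:
{"method": "jog_arm", "body": {"rows": [{"tx": 0, "ty": 0, "tz": -0.1, "ax": 0, "ay": 0, "az": 0, "jaw": 0}, {"tx": 0, "ty": 0, "tz": -0.2, "ax": 0, "ay": 0, "az": 0, "jaw": 0}, {"tx": 0, "ty": 0, "tz": -0.2, "ax": 0, "ay": 0, "az": 0, "jaw": 0}]}}

```text
clock: 11.1
ee_pos: [0.4806, 0.1752, 0.0563]
eef_rot: [180.0, -0.0, 90.0]
wrist_force: [-6.8, -1.4, 23.7]
gripper_width: 0.0001
gripper_force: 11.5
```

It's bottomed out: the force rose to 24 N with no further travel, at z = 0.0563. I'll lift off and check.

Request:
{"method": "jog_arm", "body": {"rows": [{"tx": 0, "ty": 0, "tz": 0.5, "ax": 0, "ay": 0, "az": 0, "jaw": 0}, {"tx": 0, "ty": 0, "tz": 2, "ax": 0, "ay": 0, "az": 0, "jaw": 0}, {"tx": 0, "ty": 0, "tz": 5, "ax": 0, "ay": 0, "az": 0, "jaw": 0}, {"tx": 0, "ty": 0, "tz": 8, "ax": 0, "ay": 0, "az": 0, "jaw": 0}, {"tx": 0, "ty": 0, "tz": 8, "ax": 0, "ay": 0, "az": 0, "jaw": 0}, {"tx": 0, "ty": 0, "tz": 8, "ax": 0, "ay": 0, "az": 0, "jaw": 0}]}}

```text
clock: 11.7
ee_pos: [0.4812, 0.1751, 0.1346]
eef_rot: [179.9, -0.0, 89.9]
wrist_force: [-0.4, 0.2, -1.0]
gripper_width: -0.0002
gripper_force: 0.0
```

```bash
python3 - <<'E'
from h import *
c=snap('scene','s7'); im=c['color'][215:325,360:510,::-1]
cv2.imwrite('pics/s7c.png',cv2.resize(im,None,fx=5.2,fy=5.2,interpolation=cv2.INTER_CUBIC))
E
```

```text
(no output)
```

View pics/s7c.png

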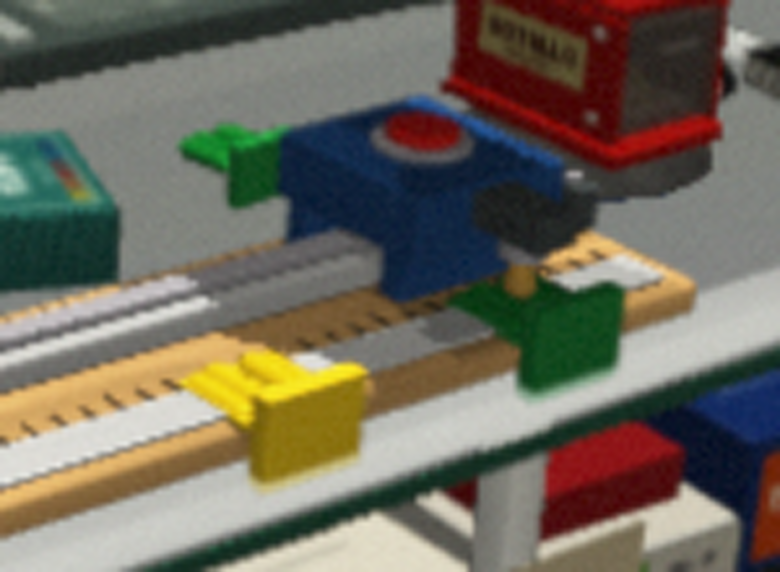

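The button is down, with its top at (425,130). The stop hasn't moved from the green notch and the robot is clear.

```bash
python3 -c "
from station import order
print(order.sign_off())"
```

```text
the job is handed in; nothing more can be done
None
```

The blue stop is in the green notch with the lock button pressed fully down, the robot is clear of everything, and the job is handed in (the sign-off gave no verdict).

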